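Start a membrane filtration at half vacuum

ROBOT

A 7-joint arm with a two-finger parallel gripper is mounted at the origin on the work surface. World frame = base frame: x ahead of the robot, y to its left, z up, the work surface at z = 0. Lengths are in m, angles in rad, forces in N, time in s.
With the tool pointing down it reaches from about 0.4 to 0.85 m from the base axis. Payload 4.5 kg.
Tool frame: the origin (TCP) lies at the very end of the fingers, on their centre line; the grasp point (between the pads) lies 19 mm behind it; z points along the fingers, y is the line along which they close (so a half turn about z gives the same grasp; the last joint's range is limited). The gripper opens to 88 mm and grips with 3 to 60 N. Pads are 18 mm wide; open, the fingers measure 123 mm over their backs; the gripper's body (75 mm by 187 mm) begins 45 mm behind the grasp point.
Start: joints at [1.153, 0.689, -0.195, 1.565, 0.157, 0.902, -0.215], TCP at [0.273, -0.562, 0.204] pointing down, gripper open.
Joint ranges: [-3.01, 3.01], [-0.46, 2.08], [-1.47, 1.51], [0.13, 2.56], [-1, 4.14], [0.04, 2.09], [-2.66, 2.66]. Speed limits (rad/s): [2.57, 2.57, 3.14, 3.14, 3.14, 3.14, 3.14].

INTERFACE

Orientations are given as a unit quaternion [x, y, z, w].
In Python, from plant import r gives the robot as it stands. The module is installed in compiled form; this text tells all that it offers.
- The arm moves only by the shell command python3 -m pendant 'ROWS' [FORCE]. ROWS is JSON, one flat list of numbers, 7 for each row, row after row: the opening, from 0 (shut) to 1 (fully open), then the shift along the tool's x, y, z scaled (see below), then the turn, a rotation vector about the tool's x, y, z scaled (see below). A call has 1 to 12 rows; each row is the pose to reach, as a shift and turn from the pose commanded when the call began, along the tool's axes at that moment; what a row does not reach only later rows make up. The controller multiplies each number of a shift by 0.15 m and each number of a turn by pi/2 rad. A row lasts 1/10 s, in which the tool goes at most 50 mm and 8.59 degrees, less where a joint would pass 70% of its speed; a pose out of reach is approached as far as the arm can. A call with a number of a shift or a turn outside -1 to 1 is refused whole. A call with a gripper value outside its range is refused whole. The fingers move at their own pace and stop on an object; FORCE is the grip in N (left out, the last holds). Time passes only in rows, so rows that repeat a pose let the fingers close. It gives the time, the measured TCP pose, the force, the opening and the grip force at its end, in the units of the state.
- r.get_state(): the state, without advancing time (a new reading comes with each control period).
- r.snapshot(name): name is "scene" or "top" or "wrist"; returns a dict with "img" (420x560x3 uint8, red, green, blue), "mtx" (3x3 intrinsics, pixels), "cam_to_world" (4x4, takes a point from camera to world coordinates). Camera axes: x right, y up, looking along -z (the intrinsics and any distortion apply to the point x, -y, -z); pixel columns grow to the right and rows downward; lengths in m; the calibration is good to about 2 mm. A picture is of the moment at which its call begins. There is no depth.
- r.finish_job(): hands the job in; it is judged then, once.
The state is a dict: "clock": time; "q": joint angles; "qd": joint speeds; "joint_torque": joint torques, N m; "tool_pos": TCP position; "eef_rot": TCP orientation; "contact_force": force on the tool from outside, world axes, zero at the start; "moment": the same for the moment, N m; "opening": opening from 0.0 (shut) to 1.0 (fully open); "finger_force": force on a finger pad.
Only numpy, scipy, OpenCV 4.12 (cv2) and the standard library are available. Lean on these libraries where they do the work, as an engineer would, in place of code of your own. Each camera call takes 0.05 s, during which the arm holds its last target. There are 200 camera calls.

TASK

Get the loaded, still uncovered funnel on the vacuum manifold filtering: push the lever of the bare station, which was left open, fully shut, and set the steel lid from the tray gently down on the open funnel so that it sits flat and centred. Only then push the lever of that funnel's own valve from shut to the half-open mark (45 degrees), never letting it swing past two thirds open. Leave the covered station's lever and everything else as they stand.

Things in the scene. Friction and masses are not known exactly. Their poses are not given: they have to be found in the camera images.
- manifold: Stainless vacuum header: tube 50 mm across, 400 mm long along its own y, axis 45 mm above the bench; flat round gauge beyond its +y end (62 mm across, 85 mm high), elbow at its -y end. Origin: on the bench below the tube's middle. Three stations stand on its +x side, 150 mm apart, in any order, each with a branch pipe and lever valve. All fixed
- funnel_station: Station with the OPEN funnel: steel funnel without lid, 80 mm across at the rim, mouth 74 mm inside, rim 135 mm above the bench, white membrane inside. Origin: on the bench under the funnel's axis; x points from the header to the funnel, z up. Its valve's pivot is 110 mm to -x of the funnel's axis. The three stations differ only in what stands on them
- funnel_mouth (a point): Centre of the open funnel's rim, 135 mm above the bench, where the lid's flange comes to lie; z up
- bare_station: The BARE station: no funnel, only the flat filter support, 86 mm across, 62 mm high. Origin and axes as for the open-funnel station
- running_station: The station already running: same funnel with a lid on (lid knob's top 163 mm high, the highest thing on the manifold). Leave alone. Origin and axes as for the open-funnel station
- funnel_lever (a joint): Angle of the open funnel station's lever, rad: 0 = shut (stop; lever across the pipe, pointing to the station's +y), 0.785 = half open (middle one of three black marks on the aluminium index plate under it), 1.571 = fully open (stop; along the pipe, pointing to the station's -x). Grows counter-clockwise from above. Starts at 0 to 0.2. Turns in a level plane, stays where it is left
- funnel_lever_pivot (a point): Pivot of that lever, 105 mm above the bench, level with the lever's mid-height; fixed, axes as the station's. The index plate reaches 50 mm from here, its top 91 mm high. Friction 0.22 Nm: about 3.5 N at the grip moves the lever
- funnel_lever_tip (a point): Outer end of that lever, 88 mm from the pivot, mid-height (105 mm). The flat steel lever ends in a black plastic grip 16 mm wide, 14 mm high (98 to 112 mm above the bench), covering 42 to 88 mm from the pivot
- bare_lever (a joint): Angle of the bare station's lever: same lever, size, zero and sense; starts somewhere between half and fully open
- bare_lever_pivot (a point): Pivot of the bare station's lever, 105 mm above the bench; fixed, axes as the station's
- bare_lever_tip (a point): Outer end of the bare station's lever, 88 mm from the pivot
- running_lever (a joint): Angle of the running, lidded station's lever (same kind), somewhere about half open; leave it
- running_lever_tip (a point): Outer end of the running station's lever, 88 mm from its pivot
- lid: Loose steel lid, about 0.16 kg: flange 92 mm across, 4 mm thick; under it a plug 66 mm across, 8 mm deep, that drops into the funnel's mouth (4 mm play all round); on top a round black knob 24 mm across, 12 to 36 mm above the origin (its lowest 9 mm a thinner neck). Lies plug down on the tray. Origin: centre of the plug's underside; z up
- lid_seat (a point): Centre of the underside of the lid's flange, 8 mm above the lid's origin; meets the funnel_mouth point when the lid is seated
- tray: Low steel tray 135 x 235 x 16 mm, floor 3 mm thick, long side along its y; holds the lid and a stack of dishes; fixed. Origin: centre of its underside
- dishes: Bystander: stack of three small petri dishes, 57 mm across, 35 mm high, on the tray beside the lid
- slim_bottle: Bystander: slim clear bottle, 42 mm across, 105 mm high, standing between two stations
- sample_jar: Bystander: white jar, 52 mm across, 90 mm high, standing between two other stations
- timer: Bystander: flat white timer 62 x 70 x 18 mm lying to the robot's left, beyond the gauge

How it is judged:
By the outcome, as a careful person would: the job done as asked, in the order asked, and still so for the second after the job is handed in, with the robot touching nothing.
It also fails if it takes over 72 s, if anything falls off the work surface, if the arm or the gripper's body presses on something with over 40 N, if the wrist force passes 120 N, or if a joint passes its speed limit or range.

## Working session

There is one attempt and no reset: what is moved stays moved. The work goes in short steps, Python scripts to look and compute and a shell command to move; the robot and the scene stay as the last step left them, time stands still between calls to the robot, and variables do not carry over. Pictures are saved under pics/ and viewed, at most 10 in all, crops included, and the job is handed in when it is done.

```bash
mkdir -p pics
python3 - <<'E'
from plant import r
import cv2,numpy as np
for n in("scene","top"):
    s=r.snapshot(n); cv2.imwrite(f"pics/{n}0.png",cv2.resize(s["img"][:,:,::-1],(800,600),interpolation=cv2.INTER_CUBIC)); print(n,s["mtx"].tolist(),np.round(s["cam_to_world"],4).tolist(), [k for k in s])
st=r.get_state();print(st["tool_pos"],st["eef_rot"],st["opening"],st["contact_force"])
E
```

```text
scene [[417.03440060662297, 0.0, 277.8676324283863], [0.0, 417.03440060662297, 209.2720265221511], [0.0, 0.0, 1.0]] [[-0.3097, -0.5673, 0.763, 1.3621], [0.9507, -0.173, 0.2573, 0.2539], [-0.014, 0.8051, 0.5929, 0.721], [0.0, 0.0, 0.0, 1.0]] ['img', 'mtx', 'cam_to_world']
top [[450.60846985659293, 0.0, 276.9462941774582], [0.0, 450.60846985659293, 213.34127383919324], [0.0, 0.0, 1.0]] [[-0.0092, 0.9977, -0.0675, 0.5181], [-0.9999, -0.0087, 0.0088, -0.0025], [0.0082, 0.0676, 0.9977, 1.2098], [0.0, 0.0, 0.0, 1.0]] ['img', 'mtx', 'cam_to_world']
[ 0.27255643 -0.56176398  0.20280728] [ 9.74590076e-01  2.23994476e-01 -2.31190433e-04 -7.77525932e-04] 1.0035060222195678 [ 0.34731845  0.19921759 -0.09002187]
```

View pics/top0.png

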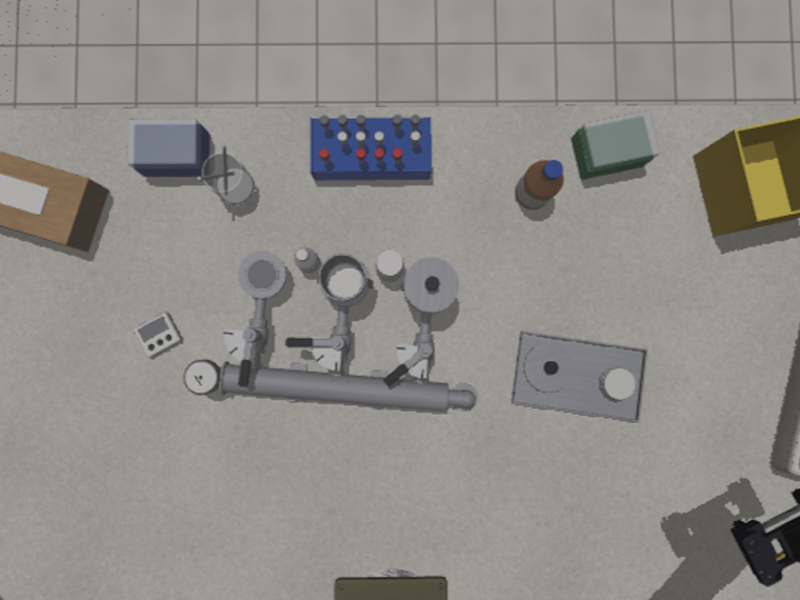

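View pics/scene0.png

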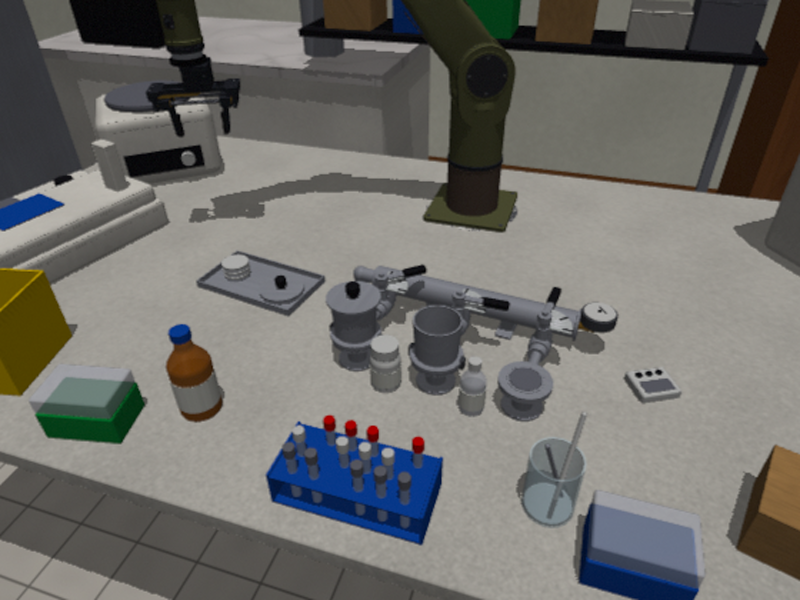

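The top view shows the stations left to right (image up is +x): bare (262,273), open funnel (345,280) and running (432,284). The lid knob is at (551,368). The bare lever lies nearly along its pipe, with its tip at about (244,384). The funnel lever points left, with its tip at about (287,342). I'll enlarge both areas next.

```bash
cat > h.py <<'E'
from plant import r
import cv2,numpy as np
from scipy.spatial.transform import Rotation as R
def ray(s,u,v,z):  # native pixel -> world point at height z
    M=s["mtx"];T=s["cam_to_world"]
    d=T[:3,:3]@np.array([(u-M[0,2])/M[0,0],-(v-M[1,2])/M[1,1],-1]);o=T[:3,3]
    return o+d*(z-o[2])/d[2]
def proj(s,p):
    T=s["cam_to_world"];c=T[:3,:3].T@(np.array(p)-T[:3,3]);M=s["mtx"]
    return np.array([M[0,2]+M[0,0]*c[0]/-c[2],M[1,2]-M[1,1]*c[1]/-c[2]])
def crop(s,u,v,w,h,k,name):
    cv2.imwrite(f"pics/{name}.png",cv2.resize(s["img"][v:v+h,u:u+w,::-1],None,fx=k,fy=k,interpolation=cv2.INTER_CUBIC))
def rel(pos,rot=None):
    st=r.get_state();q=R.from_quat(st["eef_rot"])
    a=q.inv().apply(np.array(pos)-st["tool_pos"])/0.15
    b=(q.inv()*rot).as_rotvec()/(np.pi/2) if rot is not None else None
    return np.round(a,3),None if b is None else np.round(b,3)
E
python3 - <<'E'
from h import *
s=r.snapshot("top"); crop(s,155,165,180,130,4.4,"a1"); crop(s,355,225,100,75,7,"a2")
E
```

```text
(no output)
```

View pics/a1.png

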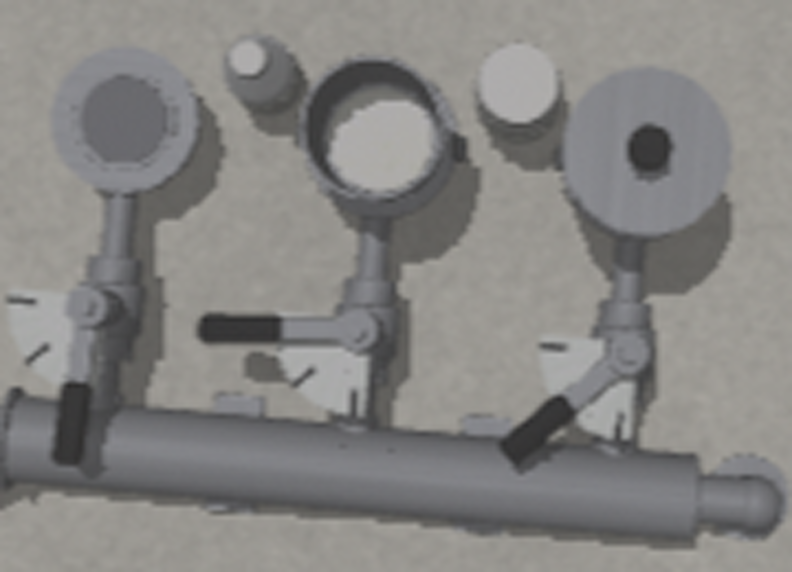

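View pics/a2.png

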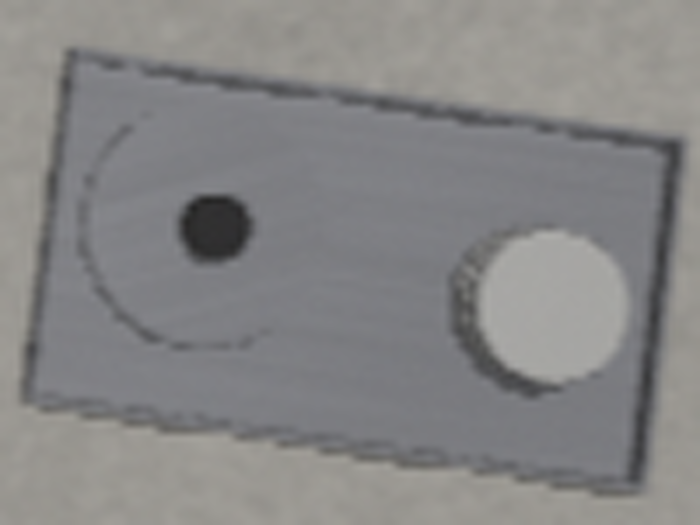

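The manifold crop shows the bare support at (126,120), the funnel rim at (375,131) and the running lid at (647,152). The pivots are at (95,308), (361,329) and (630,352), and the lever tips at (68,464), (199,328) and (510,460). In the tray crop, the lid knob is at (216,228) and the dishes at (553,305).

Run:
```python
from h import *
from scipy.optimize import least_squares
s=r.snapshot("top")
f=lambda u,v,z:ray(s,155+u/4.4,165+v/4.4,z)[:2]
obs=[(f(126,120,.062),0,150),(f(375,131,.135),0,0),(f(647,152,.145),0,-150),(f(95,308,.115),-110,150),(f(361,329,.115),-110,0),(f(630,352,.115),-110,-150)]
def res(p):
    c,sn=np.cos(p[2]),np.sin(p[2]);return np.concatenate([np.array([p[0]+c*a/1e3-sn*b/1e3,p[1]+sn*a/1e3+c*b/1e3])-o for o,a,b in obs])
o=least_squares(res,[.6,0,0]);print(o.x,np.round(o.fun*1e3,1).reshape(-1,2).tolist())
x,y,t=o.x;c,sn=np.cos(t),np.sin(t)
for n,b,tp in(("bare",.15,(68,464)),("fun",0,(199,328)),("run",-.15,(510,460))):
    P=np.array([x-c*.11-sn*b,y-sn*.11+c*b]);d=f(*tp,.112)-P;print(n,"pivot",P,"funnel",[x-sn*b,y+c*b],"tip",f(*tp,.112),np.hypot(*d),"ang",np.degrees(np.arctan2(d[1],d[0])-t-np.pi/2))
g=lambda u,v,z:ray(s,355+u/7,225+v/7,z)
print("lid",g(216,228,.039),"dish",g(553,305,.038),"tray corners",g(70,50,.016),g(683,140,.016),g(25,403,.016))
print(R.from_quat(r.get_state()["eef_rot"]).as_matrix().round(3))
```

```text
[ 0.63736604  0.07540529 -0.09148761] [[-0.7, -0.6], [1.2, -0.1], [1.2, -2.1], [-0.1, 3.4], [-0.9, 0.4], [-0.6, -0.9]]
bare pivot [0.54153007 0.23482758] funnel [np.float64(0.6510700427080858), np.float64(0.22477797742578862)] tip [0.45625863 0.24636842] 0.08604887907624215 ang 87.53414104248742
fun pivot [0.52782606 0.08545489] funnel [np.float64(0.6373660367058962), np.float64(0.07540528842444555)] tip [0.53017472 0.17469233] 0.08926833647984303 ang 3.734224577372167
run pivot [ 0.51412206 -0.0639178 ] funnel [np.float64(0.6236620307037066), np.float64(-0.07396740057689752)] tip [0.45608859 0.00363239] 0.0890556594485481 ang 45.9082665741869
lid [ 0.47992725 -0.29415247  0.039     ] dish [ 0.45032105 -0.41872982  0.038     ] tray corners [ 0.54684133 -0.24617248  0.016     ] [ 0.51067863 -0.47796464  0.016     ] [ 0.41435722 -0.22624598  0.016     ]
[[ 0.9    0.437 -0.001]
 [ 0.437 -0.9    0.001]
 [-0.    -0.001 -1.   ]]
```

```bash
A="python3 -m pendant"
python3 -m pendant '[0,0.745,-0.158,0,0,0,0.345, 0,0.745,-0.158,0,0,0,0.345, 0,0.745,-0.158,0,0,0,0.345, 0,0.745,-0.158,0,0,0,0.345, 0,0.745,-0.158,0,0,0,0.345]' 10
python3 -m pendant '[0,0.28,-0.93,0,0,0,0, 0,0.28,-0.93,0,0,0,0, 0,0.28,-0.93,0,0,0,0, 0,0.28,-0.93,0,0,0,0]'
python3 -m pendant '[0,0,-0.93,0,0,0,0, 0,0,-0.93,0,0,0,0, 0,0,-0.93,0,0,0,0, 0,0,-0.93,0,0,0,0]'
python3 -m pendant '[0,0,-0.93,0,0,0,0, 0,0,-0.93,0,0,0,0, 0,0,-0.93,0,0,0,0, 0,0,-0.93,0,0,0,0]'
python3 -m pendant '[0,0,-0.93,0,0,0,0, 0,0,-0.93,0,0,0,0, 0,0,-0.93,0,0,0,0, 0,0,-0.93,0,0,0,0]'
python3 - <<'E'
from h import *
t=-.0915
print(rel([.4687,.2044,.2],R.from_matrix([[np.cos(t),np.sin(t),0],[np.sin(t),-np.cos(t),0],[0,0,-1]])))
s=r.snapshot("wrist");cv2.imwrite("pics/w1.png",s["img"][:,:,::-1])
E
```

```text
clock: 0.7
tool_pos: [0.3638, -0.4914, 0.2034]
eef_rot: [0.999, -0.044, -0.0, -0.0]
contact_force: [-0.3, -0.3, 0.4]
opening: 0.567
finger_force: 0.0
clock: 1.1
tool_pos: [0.4209, -0.3497, 0.2035]
eef_rot: [0.999, -0.039, 0.001, -0.003]
contact_force: [0.2, -1.5, -0.4]
opening: 0.205
finger_force: 0.0
clock: 1.5
tool_pos: [0.4304, -0.2127, 0.2035]
eef_rot: [0.999, -0.04, -0.0, -0.002]
contact_force: [0.7, -0.4, 0.0]
opening: 0.005
finger_force: 0.0
clock: 1.9
tool_pos: [0.4436, -0.0746, 0.2036]
eef_rot: [0.999, -0.04, 0.0, -0.001]
contact_force: [0.7, -0.6, -0.4]
opening: 0.005
finger_force: 0.0
clock: 2.3
tool_pos: [0.4567, 0.0642, 0.2036]
eef_rot: [0.999, -0.041, 0.001, -0.001]
contact_force: [-0.1, -0.0, -0.7]
opening: 0.005
finger_force: 0.0
(array([ 0.004, -0.938,  0.026]), array([-0.002, -0.001,  0.007]))
```

View pics/w1.png

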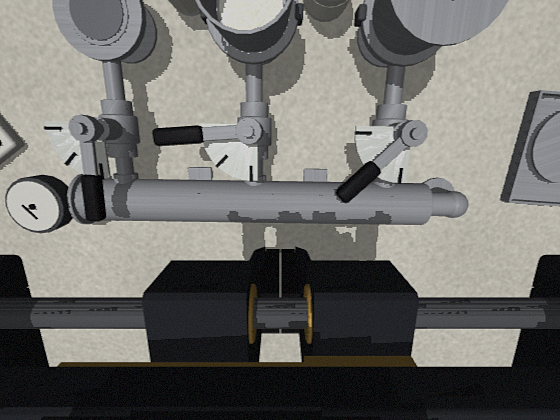

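The wrist view shows the bare lever with its pivot at (84,129) and tip at (94,218). The funnel lever's pivot is at (250,131) and its tip at (156,136). The fingers are closed. I'll check these against the fit.

```bash
python3 -m pendant '[0,0.004,-0.938,0.02,0,0,0, 0,0.004,-0.938,0.02,0,0,0, 0,0.004,-0.938,0.02,0,0,0, 0,0.004,-0.938,0.02,0,0,0, 0,0.004,-0.938,0.02,0,0,0.005, 0,0.004,-0.938,0.02,0,0,0.005]'
python3 - <<'E'
from h import *
s=r.snapshot("wrist");cv2.imwrite("pics/w2.png",s["img"][:,:,::-1])
for n,p in(("bare piv",[.5415,.2348,.115]),("bare tip",[.456,.2464,.112]),("fun piv",[.5278,.0855,.115]),("fun tip",[.530,.1747,.112]),("funnel",[.6374,.0754,.135]),("tcp",r.get_state()["tool_pos"])): print(n,proj(s,p).round())
E
```

```text
clock: 2.95
tool_pos: [0.4691, 0.1961, 0.2005]
eef_rot: [0.999, -0.051, 0.0, 0.001]
contact_force: [0.2, -0.9, 0.3]
opening: 0.005
finger_force: 0.0
bare piv [227. 134.]
bare tip [229. 226.]
fun piv [397. 132.]
fun tip [296. 140.]
funnel [423. -29.]
tcp [279. 241.]
```

View pics/w2.png

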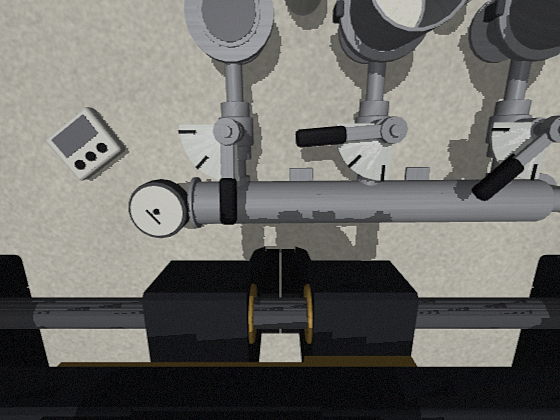

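```bash
python3 -m pendant '[0,0,0,0.3,0,0,0, 0,0,0,0.5,0,0,0, 0,0,0,0.663,0,0,0, 0,0,0,0.663,0,0,0]'
python3 -m pendant '[0,-0.01,-0.1,0,0,0,0, 0,-0.02,-0.2,0,0,0,0, 0,-0.024,-0.29,0,0,0,0, 0,-0.027,-0.37,0,0,0,0, 0,0.003,-0.45,0,0,0,0, 0,0.033,-0.537,0,0,0,0, 0,0.09,-0.61,0,0,0,0, 0,0.16,-0.676,0,0,0,0, 0,0.25,-0.715,0,0,0,0, 0,0.31,-0.74,0,0,0,0, 0,0.31,-0.74,0,0,0,0]'
python3 - <<'E'
from h import *
s=r.snapshot("top"); crop(s,140,200,130,95,6,"b1")
E
```

```text
clock: 3.4
tool_pos: [0.4667, 0.1968, 0.0988]
eef_rot: [0.999, -0.05, -0.003, 0.002]
contact_force: [-0.8, 0.6, 0.4]
opening: 0.002
finger_force: 0.0
clock: 4.5
tool_pos: [0.5268, 0.3066, 0.1014]
eef_rot: [0.999, -0.049, 0.001, -0.0]
contact_force: [0.0, 0.4, 1.2]
opening: 0.008
finger_force: 0.0
```

View pics/b1.png

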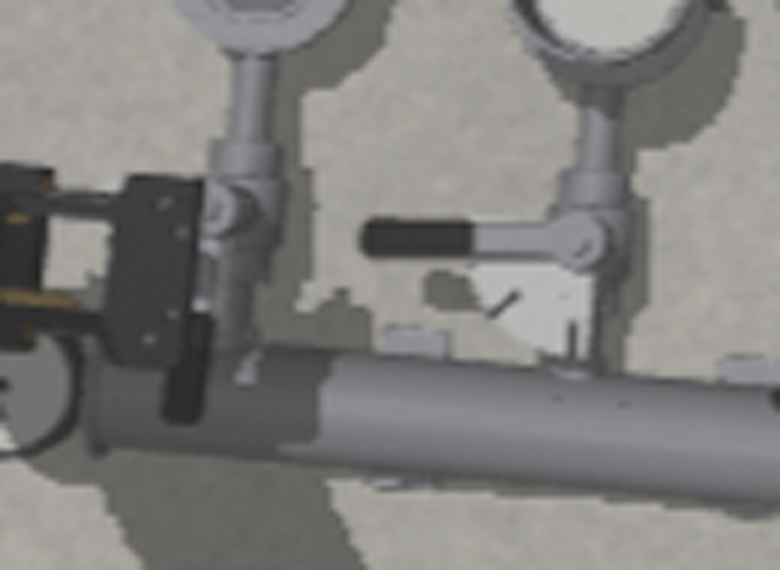

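The crop shows the bare lever's grip still at about (183,415), so it has not moved even though the fingers passed its position. I'll look from the side.

Run:
```python
from h import *
s=r.snapshot("scene"); print(proj(s,r.get_state()["tool_pos"])); w=r.snapshot("wrist")
a=cv2.resize(s["img"][150:300,290:440],(400,400),interpolation=cv2.INTER_CUBIC);b=cv2.resize(w["img"],(400,300))
c=np.zeros((400,800,3),np.uint8);c[:,:400]=a;c[:300,400:]=b;cv2.imwrite("pics/b2.png",c[:,:,::-1])
print(proj(s,[.456,.2464,.112]),proj(w,r.get_state()["tool_pos"]))
```

```text
[411.09185359 223.1866164 ]
[389.42269432 199.35722316] [279.324523  241.1299675]
```

View pics/b2.png

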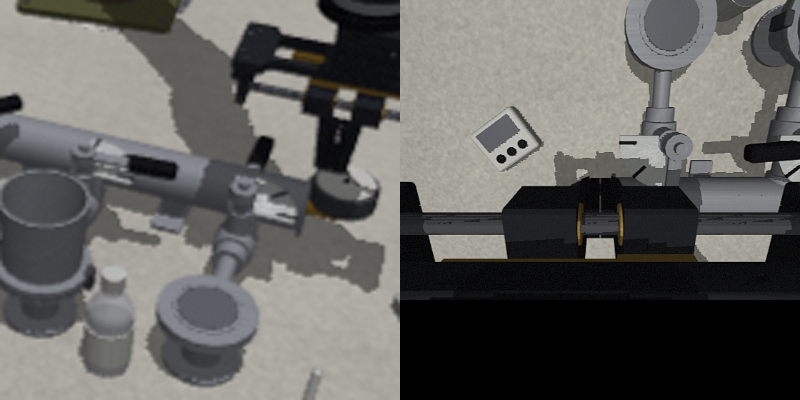

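The scene half shows the lever unmoved, its grip at (262,150). The fingertips end at about (335,170), which is native (416,214), while the projected TCP is (411,223). I'll compare the projection with the first scene picture numerically.

Run:
```python
from h import *
s=r.snapshot("scene"); 
p=np.array([.2726,-.5618,.2028]);y=np.array([.437,-.9,0])
for d in(-.05,0,.05): print("start",proj(s,p+d*y))
tp=r.get_state()["tool_pos"];print(tp,proj(s,tp),proj(s,tp+[0,0,.02]),proj(s,tp+[-.05,0,0]))
g0=cv2.resize(cv2.imread("pics/scene0.png",0),(560,420),interpolation=cv2.INTER_AREA)
print(g0[84:100,118:166:2]);
g=cv2.cvtColor(s["img"],cv2.COLOR_RGB2GRAY);print(g[196:236:2,396:432:2])
```

```text
start [160.40748791 102.47776506]
start [144.63977505 103.50075061]
start [128.75248338 104.53149426]
[0.52463009 0.30550117 0.10100771] [411.00953443 223.10044339] [412.49927581 216.42560943] [412.34591461 211.12101757]
[[116  51   9   7  63 105  99  98 103  99  95  95  98  96  90  79  94  97
   93  19   9  38  97  97]
 [108  68   9   9  41  94  88  89 102  95 101 101 101  97  90  82  92  99
   95  27  11  27  97  96]
 [ 97  76  12   8  15  81  99 101 102 101 102 103 102  97  90  85  92  98
   95  34  11  24  95  95]
 [ 88  83  12  10  12  82 102 102 101 102 101 102 102  97  91  85  91  98
   95  34  12  14  97  96]
 [ 99  96  22  10  10  82 101 101 101 101 101 102 102  97  92  85  89  99
   95  33  13  12  96  97]
 [101  98  34   8   8  77 101 101 102 102 102 102 102  98  92  85  86  97
   96  38  10  14  97  96]
 [ 99  98  43   7   8  69 101 101 102 101 102 102 101  98  93  87  84  96
   98  50   9  17  97  98]
 [ 98 100  64  11   7  44 100 100 101 100 101 101 100  99  93  88  83  96
   99  62   9  28  96  97]
 [ 98 100  74  12   9  38  99 100 101 100 100 101 101 100  93  88  82  
[... 1538 characters left out ...]
 67 148 183 183 183 152]
 [ 75  74  73  73  71  53  46 102 103 103 103  83  50  84 145 182 182 152]
 [ 78  76  76  76  76  53  28  75 100 103 103 102 103 101 103 103 102 100]
 [ 38  70  76  76  77  39  23  28  58  94 102 102 102 103 118 182 178  72]
 [ 98  93  76  75  73  33  21  24  27  33  60  84  92  95 147 137  68  52]
 [123  98  83  74  70  61  22  22  25  25  26  28  31  33  52  43  33  29]
 [175 175 143  69  62  62  43  24  24  26  28  27  27  29  35  34  32  98]
 [ 70 150 145  64  62  66  67  54  32  25  25  28  27  31  34  31  62 154]
 [156 146  90  59  84  98  95  93 118  72  93  91  72  73  91 120 169 168]
 [ 55  67  61  58  91  98  96  97  96  98  95 140 174 171 169 171 173 172]]
```

Run:
```python
from h import *
s=r.snapshot("scene")
# views in 800-scale of scene0: funnel rim centre ~(438,321), running knob top ~(352,287), lid knob ~(281,279), timer ~(652,384), funnel tip ~(507,305), bare tip(556,291)
for n,p,o in(("mouth",[.6374,.0754,.135],(438,321)),("runknob",[.6237,-.074,.163],(352,287)),("lidknob",[.48,-.294,.039],(281,279)),("funtip",[.53,.1747,.112],(507,305)),("baretip",[.456,.2464,.112],(556,291)),("bare support",[.651,.2248,.062],(526,379))): print(n,proj(s,p).round(1),np.round(np.array(o)/1.4286,1))
w=r.snapshot("wrist");print(np.round(w["cam_to_world"],3),r.get_state()["tool_pos"],w["mtx"])
```

```text
mouth [305.6 222.4] [306.6 224.7]
runknob [245.8 198. ] [246.4 200.9]
lidknob [196.4 193.5] [196.7 195.3]
funtip [356.2 211.1] [354.9 213.5]
baretip [389.4 199.4] [389.2 203.7]
bare support [367.3 263.4] [368.2 265.3]
[[-0.096  0.959  0.267  0.593]
 [-0.995 -0.093 -0.024  0.299]
 [ 0.002 -0.268  0.964  0.283]
 [ 0.     0.     0.     1.   ]] [0.52486946 0.30555    0.10108215] [[292.80116489   0.         279.89133665]
 [  0.         292.80116489 214.38645431]
 [  0.           0.           1.        ]]
```

```bash
python3 -m pendant '[0,0,0,-0.15,0,0,0, 0,-0.31,0.2,-0.15,0,0,0, 0,-0.31,0.5,-0.15,0,0,0, 0,-0.31,0.76,-0.15,0,0,0, 0,-0.31,0.76,-0.15,0,0,0, 0,-0.31,0.76,0.1,0,0,0, 0,-0.31,0.76,0.19,0,0,0, 0,-0.31,0.76,0.19,0,0,0]'
python3 - <<'E'
from h import *
s=r.snapshot("scene");tp=r.get_state()["tool_pos"];print(tp)
for h in(0,.02,.03,.04,.05): print(h,proj(s,tp+[.009,0,h]).round(1))
u,v=proj(s,tp).astype(int);g=cv2.cvtColor(s["img"],cv2.COLOR_RGB2GRAY);print(u,v);print(g[v-30:v+6:2,u-20:u+20:2])
E
```

```text
clock: 5.6
tool_pos: [0.4668, 0.1968, 0.0711]
eef_rot: [0.999, -0.049, -0.002, 0.001]
contact_force: [0.1, -0.0, 1.1]
opening: 0.006
finger_force: 0.0
[0.46758943 0.19707282 0.07208913]
0 [366.8 213.2]
0.02 [367.7 207. ]
0.03 [368.2 203.8]
0.04 [368.6 200.5]
0.05 [369.1 197.3]
367 211
[[ 88  87  89  91  91  25  14  16  17  17  43  91  97  25  13  12  17  22
   87  79]
 [ 93  92  91  92  91  92 120  88  41  18  11 121 155  31  15  18  18  17
   50  50]
 [ 90  94  92  90  90  89 160 165 105  14  10  17  38  15  17  18  17  15
  116 168]
 [ 92  91  92  91  88  90  91 165 102  15  14  16  16  16  12  14  97  74
  169 168]
 [ 93  94  93  90  90  89  90 164  77  10  10  12  11  13  15  40 165 168
  167 164]
 [ 91  92  90  91  89  91  92 164  78  11  12   9  10  12  13 111 165 170
  168 167]
 [ 90  91  91  92  90  91  92 163  78  11  11  10  12  16  13 138 163 164
  166 165]
 [ 89  91  90  90  91  93  93 142  78  14   9   8  12  11  12 155 164 165
  163 166]
 [ 91  92  91  88  88  92  89  90  72  10  10  10  10  15  61 163 162 161
  162 164]
 [ 92  91  91  90  92  92  92  92  45  11  13  12  10  14 132 164 167 165
  165 160]
 [ 93  92  93  91  91  92  91  91  74  26  11  14   9  23 152 162 160 158
  160 163]
 [ 90  93  92  91  91  93  92  91  92  93 146 100  60 125 161 164 163 161
  158 131]
 [ 69  87  80  88  88  91  92  92  92  91 144 163 163 162 163 164 162 164
  162  68]
 [ 74  72  72  71  70  67  76  86  88  90  93 166 164 162 160 159 160 160
  132  19]
 [ 47  61  68  70  73  74  73  71  71  69  71 111 150 158 165 163 160 159
   71  19]
 [ 21  18  20  19  26  72  87  74  74  75  73  72  71  70  80 113 140 157
   67  68]
 [ 10  16  19  22  18  64 121 137  82  74  75  75  75  74  73  73  71  70
  124 129]
 [ 13   8   8   9  14  98 123 124 122  74  74  74  75  74  94  75  74 103
  129 128]]
```

```bash
python3 -m pendant '[0,0,0,0.03,0,0,0, 0,0,0,0.03,0,0,0]' | grep -E "tool_pos|contact"; python3 -m pendant '[0,0,0,0.03,0,0,0, 0,0,0,0.03,0,0,0]'| grep -E "tool_pos|contact"
python3 -m pendant '[0,-0.01,-0.1,0,0,0,0, 0,-0.02,-0.2,0,0,0,0, 0,-0.024,-0.29,0,0,0,0, 0,-0.024,-0.29,0,0,0,0]'
python3 - <<'E'
from h import *
s=r.snapshot("scene");tp=r.get_state()["tool_pos"];print(tp,proj(s,tp))
crop(s,320,150,130,100,6,"c1")
E
```

```text
tool_pos: [0.4685, 0.1973, 0.0685]
contact_force: [-0.4, 0.3, -0.8]
tool_pos: [0.4681, 0.1969, 0.0635]
contact_force: [0.6, -0.4, 0.1]
clock: 6.45
tool_pos: [0.4689, 0.2432, 0.0636]
eef_rot: [0.999, -0.047, 0.0, -0.001]
contact_force: [-0.4, -0.2, -0.6]
opening: 0.005
finger_force: 0.0
[0.46863026 0.24257809 0.0635408 ] [384.67270094 217.20984418]
```

```bash
python3 -m pendant '[0,-0.003,-0.08,0,0,0,0, 0,0.027,-0.16,0,0,0,0, 0,0.057,-0.247,0,0,0,0, 0,0.114,-0.32,0,0,0,0, 0,0.184,-0.386,0,0,0,0, 0,0.274,-0.425,0,0,0,0, 0,0.334,-0.45,0,0,0,0, 0,0.334,-0.45,0,0,0,0]'
python3 - <<'E'
from h import *
s=r.snapshot("scene");tp=r.get_state()["tool_pos"]
t=-.0915
P=np.array([.5415,.2348]);B=lambda a:np.array([*(P+.065*np.array([np.cos(a+t+np.pi/2),np.sin(a+t+np.pi/2)])),.112])
g=cv2.cvtColor(s["img"],cv2.COLOR_RGB2GRAY)
for d in(90,85,70,50,30,15,5,0): q=proj(s,B(np.radians(d)))+[0,2];print(d,q.round(),np.median(g[int(q[1])-1:int(q[1])+2,int(q[0])-1:int(q[0])+2]))
a=s["img"][150:300,290:440];w=r.snapshot("wrist")["img"]
c=np.zeros((450,800,3),np.uint8);c[:400,:400]=cv2.resize(a,(400,400),interpolation=cv2.INTER_CUBIC);c[:300,400:]=cv2.resize(w,(400,300));cv2.imwrite("pics/d1.png",c[:,:,::-1])
E
```

```text
clock: 7.3
tool_pos: [0.5256, 0.3034, 0.0632]
eef_rot: [0.999, -0.049, 0.0, -0.0]
contact_force: [-0.1, -1.4, -1.3]
opening: 0.007
finger_force: 0.2
90 [386. 206.] 92.0
85 [388. 206.] 94.0
70 [395. 208.] 166.0
50 [402. 213.] 167.0
30 [407. 218.] 13.0
15 [409. 222.] 13.0
5 [409. 225.] 20.0
0 [409. 227.] 21.0
```

View pics/d1.png

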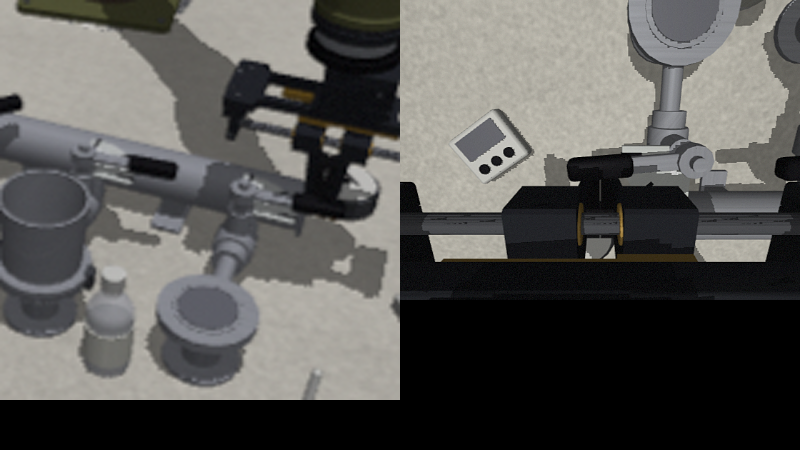

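The lever now lies almost across the pipe: in the wrist half its grip runs (568–633,165) with the pivot at (697,160). The fingertips sit about 35 mm higher than the reported TCP, and I'll allow for that from now on. I'll push the lever to its stop while watching the force.

```bash
for i in 1; do python3 -m pendant '[0,0.03,0,0,0,0,0, 0,0.03,0,0,0,0,0, 0,0.03,0,0,0,0,0]' | grep -E "tool_pos|contact"; done
python3 -m pendant '[0,0.03,0,0,0,0,0, 0,0.03,0,0,0,0,0, 0,0.03,0,0,0,0,0]' | grep -E "tool_pos|contact"
python3 -m pendant '[0,0.02,0,0,0,0,0, 0,0.02,0,0,0,0,0, 0,0.02,0,0,0,0,0]' | grep -E "tool_pos|contact"
```

```text
tool_pos: [0.5294, 0.3034, 0.0637]
contact_force: [-2.8, 1.4, -0.2]
tool_pos: [0.5321, 0.303, 0.0635]
contact_force: [-6.8, 3.1, 2.9]
tool_pos: [0.532, 0.303, 0.0634]
contact_force: [-11.5, 4.6, 6.3]
```

```bash
python3 -m pendant '[0,-0.17,0,0,0,0,0, 0,-0.17,0,-0.3,0,0,0, 0,-0.17,0,-0.6,0,0,0, 0,-0.17,0,-0.7,0,0,0, 0,-0.17,0,-0.7,0,0,0]' | grep -E "tool_pos|contact"
for n in 1; do python3 -m pendant '[0,0.15,0.99,0,0,0,0, 0,0.15,0.99,0,0,0,0, 0,0.15,0.99,0,0,0,0, 0,0.15,0.99,0,0,0,0]' >/dev/null; done
python3 -m pendant '[0,0,0.99,0,0,0,0, 0,0,0.99,0,0,0,0, 0,0,0.99,0,0,0,0, 0,0,0.99,0,0,0,0]' | grep tool_pos
python3 - <<'E'
from h import *
s=r.snapshot("top");g=cv2.cvtColor(s["img"],cv2.COLOR_RGB2GRAY)
# bare lever: dark grip blob in window
def tip(u0,v0,w,h):
    m=(g[v0:v0+h,u0:u0+w]<60).astype(np.uint8);n,l,st,c=cv2.connectedComponentsWithStats(m)
    i=1+np.argmax(st[1:,4]);vv,uu=np.nonzero(l==i);e=cv2.fitEllipse(cv2.findContours((l==i).astype(np.uint8),0,1)[0][0]) if len(uu)>20 else None
    a=ray(s,u0+uu.mean(),v0+vv.mean(),.112);return a,st[i]
for n,P,win in(("bare",(.5415,.2348),(120,215,60,80)),("fun",(.5278,.0855),(185,222,55,40)),("run",(.514,-.064),(262,235,40,45))):
    a,st=tip(*win);d=a[:2]-P;print(n,a.round(4),st,np.hypot(*d).round(4),np.degrees(np.arctan2(d[1],d[0])+.0915-np.pi/2).round(1))
E
```

```text
tool_pos: [0.5152, 0.3043, 0.1717]
contact_force: [-1.2, 0.1, 0.5]
tool_pos: [0.5035, -0.0033, 0.1676]
bare [0.5522 0.2867 0.112 ] [30 15  7  5 11] 0.053 -6.4
fun [0.5312 0.1536 0.112 ] [16 15 17  5 82] 0.0682 2.4
run [ 0.4486 -0.0517  0.112 ] [ 26  25  14  20 153] 0.0665 84.6
```

```bash
python3 -m pendant '[0,0,0.99,0,0,0,0, 0,0,0.99,0,0,0,0, 0,0,0.99,0,0,0,0, 0,0,0.99,0,0,0,0]' >/dev/null
python3 -m pendant '[0,0,0.95,0,0,0,0, 0,0,0.95,0,0,0,0, 0,0,0.95,0,0,0,0, 0,0,0.95,0,0,0,0, 0,0,0.95,0,0,0,0]' | grep tool_pos
python3 - <<'E'
from h import *
print(rel([.480,-.294,.05]))
s=r.snapshot("top");g=cv2.cvtColor(s["img"],cv2.COLOR_RGB2GRAY);sc=r.snapshot("scene")
def tip(u0,v0,w,h,P):
    m=(g[v0:v0+h,u0:u0+w]<60).astype(np.uint8);n,l,st,c=cv2.connectedComponentsWithStats(m)
    for i in range(1,n):
        if st[i,4]>40:
            a=ray(s,u0+c[i,0],v0+c[i,1],.112);d=a[:2]-P;print(a.round(4),st[i],np.hypot(*d).round(4),np.degrees(np.arctan2(d[1],d[0])+.0915-np.pi/2).round(1))
print("bare");tip(120,205,60,80,(.5415,.2348));print("fun");tip(185,222,55,40,(.5278,.0855));print("run");tip(262,235,40,45,(.514,-.064))
E
```

```text
tool_pos: [0.4772, -0.2824, 0.1677]
(array([0.027, 0.076, 0.784]), None)
bare
fun
[0.5311 0.1556 0.112 ] [16 15 17  5 60] 0.0702 2.6
run
[ 0.4731 -0.0103  0.112 ] [ 7 20 16 15 83] 0.0675 42.5
```

```bash
python3 -m pendant '[0,0.027,0.076,0.2,0,0,0, 0,0.027,0.076,0.5,0,0,0, 0,0.027,0.076,0.75,0,0,0, 0,0.027,0.076,0.75,0,0,0, 0,0.027,0.076,0.75,0,0,0]' | grep -E "tool_pos|contact"
python3 -m pendant '[0,0,0,0.06,0,0,0, 0,0,0,0.12,0,0,0, 0,0,0,0.12,0,0,0]' | grep -E "tool_pos|contact"
python3 - <<'E'
from h import *
s=r.snapshot("top");g=cv2.cvtColor(s["img"],cv2.COLOR_RGB2GRAY)
u,v=proj(s,[.5474,.2995,.112]).astype(int);print(u,v);print(g[v-12:v+24:2,u-16:u+30:2])
sc=r.snapshot("scene");tp=r.get_state()["tool_pos"];g=cv2.cvtColor(sc["img"],cv2.COLOR_RGB2GRAY)
u,v=proj(sc,tp).astype(int);print(u,v,proj(sc,[.48,-.294,.039]));print(g[v-30:v+10:2,u-16:u+16:2])
E
```

```text
tool_pos: [0.4803, -0.2931, 0.0563]
contact_force: [-0.1, -1.0, 0.4]
tool_pos: [0.4796, -0.2948, 0.038]
contact_force: [-1.2, 0.9, -1.0]
148 232
[[164 167 164 162 162 165 164 165 169 168 163 169 170 166 163 167 166 166
  166 167 167 167 162]
 [167 169 165 161 163 166 167 166 170 167 166 167 169 166 166 167 164 171
  169 165 164 165 162]
 [165 168 168 166 165 165 167 171 169 165 171 168 167 164 166 164 162 167
  172 166 162 151 120]
 [168 166 166 164 163 162 165 166 168 164 166 171 167 168 169 167 168 162
  166 164 171 148 126]
 [169 166 166 164  94 109 124 156 156 156 159 164 168 171 168 169 167 165
  166 170 162 145 128]
 [169 165 164 137  61  63  62  62  61  60  59  59  56 146 167 164 163 164
  163 168 154 147 118]
 [168 167 167 127  60  62  61  63  62  62  63  63  58 134 147 147 147 146
  151 148 144 144 144]
 [167 172 169 154  90  77  72  63  61  59  60  59  56 135 147 149 149 148
  147 144 146 147 117]
 [169 170 170 168 168 168 169 167 171 165 150 137 116 116 131 122 114 109
  121 133 145 128 128]
 [166 166 166 164 164 169 168 167 170 167 170 169 116 181 182 185 186 186
  185 18
[... 1468 characters left out ...]
  11  45  88  91  92  93  91]
 [102  84  64  54  45  16   8  13  13  19  83  91  93  92  93  92]
 [ 72  71  71  68  60  48  28  20  21  54  71  86  89  90  93  93]
 [ 71  70  71  70  71  70  71  64  59  56  55  56  58  65  78  88]
 [ 69  69  88  70  71  72  72  71  71  70  69  59  58  56  57  58]
 [ 71 113 125  96  71  70  71  72  71  72  72  72  71  70  65  59]
 [114 127 127  96  70  70  69  20   8  19  69  70  72  72  72  72]
 [ 70 118 117  93  72  71  36  12  11   7  57  71  73  72  73  72]
 [ 71  72  71  71  71  71  42  16  11   5  40  71  70  72  71  83]
 [129 116 105  88  88 110  98  11  10   7  61  72  72  72  73 121]
 [129 127 127 127 127 128 126  55  13  23  71  83  79  73  72  73]]
```

```bash
python3 -m pendant '[0,0,0,0.08,0,0,0, 0,0,0,0.15,0,0,0, 0,0,0,0.15,0,0,0]' | grep -E "tool_pos|contact"
for k in 1; do python3 -m pendant '[0,0,0,0.02,0,0,0, 0,0,0,0.02,0,0,0]' | grep -E "tool_pos|contact"; python3 -m pendant '[0,0,0,0.02,0,0,0, 0,0,0,0.02,0,0,0]' | grep -E "tool_pos|contact"; python3 -m pendant '[0,0,0,0.02,0,0,0, 0,0,0,0.02,0,0,0]' | grep -E "tool_pos|contact"; done
```

```text
tool_pos: [0.4784, -0.2944, 0.0138]
contact_force: [-0.3, 0.2, -0.7]
tool_pos: [0.4794, -0.295, 0.0122]
contact_force: [-0.4, -0.2, -0.1]
tool_pos: [0.4795, -0.295, 0.0094]
contact_force: [-0.6, 0.4, 0.9]
tool_pos: [0.4795, -0.2949, 0.0064]
contact_force: [-0.7, -0.3, -0.0]
```

```bash
python3 -m pendant '[0,0,0,0.02,0,0,0, 0,0,0,0.02,0,0,0]' | grep -E "tool_pos|contact"; python3 -m pendant '[0,0,0,0.02,0,0,0, 0,0,0,0.02,0,0,0]' | grep -E "tool_pos|contact"; python3 -m pendant '[0,0,0,0.015,0,0,0, 0,0,0,0.015,0,0,0]' | grep -E "tool_pos|contact"
python3 - <<'E'
from h import *
sc=r.snapshot("scene");g=cv2.cvtColor(sc["img"],cv2.COLOR_RGB2GRAY)
print(g[178:206:1,184:208:2])
E
```

```text
tool_pos: [0.4798, -0.2952, 0.0043]
contact_force: [-1.8, 0.9, 7.1]
tool_pos: [0.4799, -0.2952, 0.0041]
contact_force: [-5.7, 4.5, 33.8]
tool_pos: [0.4799, -0.2953, 0.004]
contact_force: [-9.3, 5.9, 51.7]
[[ 52  83  13  15  14  17  37  46  64  61  71  71]
 [116 126  14  19  14  16  23  43  21  53  69  58]
 [137 129  13  15  15  18  14  15  11  75  67  50]
 [ 67  80  14  11  13  15  13  13  13  82  92  85]
 [ 65  55  16  13  10  11  13  12  13  79  91  92]
 [ 72  54  24  11  11  13  13   9  12  79  92  93]
 [ 94  57  31  13   8  10  16  13   9  80  94  92]
 [ 90  70  40  11  11   8  13  10  10  75  90  89]
 [ 70  72  50  13   9  14  16  11  10  56  78  84]
 [ 71  71  57  12  14  11  12  12  10  47  58  65]
 [ 71  72  64  14  10   9  12  12  12  47  56  57]
 [ 72  70  71  16  11  10  14  14  11  49  57  57]
 [ 70  70  70  22  10  10  14  10  12  60  66  60]
 [ 86  78  72  28  10  11  14  12  12  60  72  71]
 [127 102  71  37  10   8   9  13  21  66  73  72]
 [127 121  71  48  11  10  14  13  41  71  72  72]
 [127  98  72  58  14  12  12  12  59  72  73  73]
 [128  94  71  71  29  10  14  12  57  72  73  73]
 [125  81  71  71  36  10  10   7  54  72  72  72]
 [104  71  71  71  42   9   9   6  39  70  70  71]
 [ 71  71  71  70  47   9   8   8  37  71  72  72]
 [ 72  71  72  71  56  11   7   8  61  72  72  73]
 [ 88  78  71  82  82  29   9   5  73  71  72  73]
 [127 105  87 114 127  55  12  24  71  71  72  72]
 [127 127 127 127 127  63  40  56  72  71  72  71]
 [128 128 129 130 129  89  90  79  73  85  91  74]
 [127 127 128 128 129 129 129 106  88 117 130  90]
 [125 125 126 126 125 126 126 127 127 128 127 128]]
```

```bash
python3 -m pendant '[0,0,0,-0.27,0,0,0, 0.5,0,0,-0.27,0,0,0, 0.5,0,0,-0.27,0,0,0, 0.5,0,0,-0.27,0,0,0, 0.5,0,0,-0.27,0,0,0]'
python3 -m pendant '[0.5,0,0,0.15,0,0,0, 0.5,0,0,0.25,0,0,0, 0.5,0,0,0.25,0,0,0]'
python3 - <<'E'
from h import *
print(rel([.480,-.2942,-.015]))
E
```

```text
clock: 13.6
tool_pos: [0.4788, -0.2946, 0.0377]
eef_rot: [0.999, -0.049, -0.001, -0.0]
contact_force: [-0.6, -0.7, -1.0]
opening: 0.345
finger_force: 0.0
clock: 13.9
tool_pos: [0.4776, -0.2938, -0.0013]
eef_rot: [0.999, -0.049, -0.002, -0.001]
contact_force: [-0.0, 0.4, -0.5]
opening: 0.501
finger_force: 0.0
(array([0.016, 0.001, 0.091]), None)
```

```bash
python3 -m pendant '[0.5,0.006,0,0.05,0,0,0, 0.5,0.006,0,0.088,0,0,0, 0.5,0.006,0,0.088,0,0,0]'|grep -E "tool|contact"
python3 -m pendant '[0,0,0,0,0,0,0, 0,0,0,0,0,0,0, 0,0,0,0,0,0,0, 0,0,0,0,0,0,0, 0,0,0,0,0,0,0, 0,0,0,0,0,0,0]' 20
python3 -m pendant '[0,0,0,-0.05,0,0,0, 0,0,0,-0.1,0,0,0, 0,0,0,-0.2,0,0,0, 0,0,0,-0.2,0,0,0, 0,0,0,-0.2,0,0,0]'
```

```text
tool_pos: [0.4802, -0.2949, -0.0124]
contact_force: [0.2, 0.2, -0.2]
clock: 14.8
tool_pos: [0.4807, -0.2953, -0.0115]
eef_rot: [0.999, -0.049, 0.0, 0.0]
contact_force: [0.2, 0.1, 3.4]
opening: 0.261
finger_force: 20.0
clock: 15.3
tool_pos: [0.4809, -0.2954, 0.0189]
eef_rot: [0.999, -0.049, 0.001, 0.0]
contact_force: [-0.6, 0.2, -1.8]
opening: 0.26
finger_force: 20.0
```

```bash
python3 -m pendant '[0,0,0,-0.25,0,0,0, 0,0,0,-0.5,0,0,0, 0,0,0,-0.75,0,0,0, 0,0,0,-1,0,0,0, 0,0,0,-1,0,0,0]'|grep -E "tool|finger"
python3 - <<'E'
from h import *
import itertools
s=r.snapshot("top");g=cv2.cvtColor(s["img"],cv2.COLOR_RGB2GRAY).astype(np.float32)
g=cv2.GaussianBlur(g,(0,0),.6)
th=np.linspace(0,2*np.pi,180,endpoint=False)
def ring(c,rad,z):
    P=np.array([proj(s,[c[0]+rad*np.cos(a),c[1]+rad*np.sin(a),z]) for a in th],np.float32)
    return cv2.remap(g,P[:,:1],P[:,1:],cv2.INTER_LINEAR).ravel()
def best(c0,z,ri,ro):
    b=None
    for dx,dy in itertools.product(np.arange(-.007,.0071,.0007),repeat=2):
        c=(c0[0]+dx,c0[1]+dy);v=np.abs(ring(c,ro,z)-ring(c,ri,z)).mean()
        if b is None or v>b[0]: b=(v,c)
    return b
print("inner",best((.6374,.0754),.135,.0355,.0385));print("outer",best((.6374,.0754),.135,.0385,.0415))
print("run lid outer",best((.6237,-.074),.139,.0445,.0475));print("bare outer",best((.6511,.2248),.062,.0415,.0445))
print(r.get_state()["tool_pos"])
E
```

```text
tool_pos: [0.4834, -0.2969, 0.1726]
finger_force: 20.0
inner (np.float32(31.978966), (np.float64(0.6387999999999999), np.float64(0.0775)))
outer (np.float32(22.139364), (np.float64(0.6381), np.float64(0.081)))
run lid outer (np.float32(16.961815), (np.float64(0.6251), np.float64(-0.0712)))
bare outer (np.float32(12.762647), (np.float64(0.6539), np.float64(0.2283)))
[ 0.48178476 -0.29590338  0.1701364 ]
```

```bash
python3 -m pendant '[0,0.07,-0.2,0,0,0,0, 0,0.14,-0.43,0,0,0,0, 0,0.21,-0.65,0,0,0,0, 0,0.272,-0.856,0,0,0,0, 0,0.272,-0.856,0,0,0,0]'|grep -E "tool|finger"
python3 -m pendant '[0,0.07,-0.2,0,0,0,0, 0,0.14,-0.43,0,0,0,0, 0,0.21,-0.65,0,0,0,0, 0,0.272,-0.856,0,0,0,0, 0,0.272,-0.856,0,0,0,0]'|grep -E "tool|finger"
python3 -m pendant '[0,0.07,-0.2,0,0,0,0, 0,0.14,-0.43,0,0,0,0, 0,0.21,-0.65,0,0,0,0, 0,0.272,-0.856,0,0,0,0, 0,0.272,-0.856,0,0,0,0, 0,0.272,-0.856,0,0,0,0]'|grep -E "tool|finger|rot"
python3 - <<'E'
from h import *
t=-.0915
print(rel([.639,.0765,.135],R.from_matrix([[np.cos(t),np.sin(t),0],[np.sin(t),-np.cos(t),0],[0,0,-1]])))
E
```

```text
tool_pos: [0.5348, -0.1642, 0.1661]
finger_force: 20.0
tool_pos: [0.5875, -0.0409, 0.1662]
finger_force: 20.0
tool_pos: [0.6388, 0.0757, 0.1663]
eef_rot: [0.999, -0.049, -0.002, 0.001]
finger_force: 20.0
(array([ 0.002, -0.006,  0.209]), array([ 0.001,  0.002, -0.004]))
```

```bash
python3 -m pendant '[0,0.004,-0.005,0.08,0,0,0, 0,0.004,-0.005,0.16,0,0,0, 0,0.004,-0.005,0.24,0,0,0, 0,0.004,-0.005,0.24,0,0,0, 0,0.004,-0.005,0.24,0,0,0]'|grep -E "tool|contact"
python3 -m pendant '[0,0,0,0.03,0,0,0, 0,0,0,0.05,0,0,0, 0,0,0,0.05,0,0,0]'|grep -E "tool|contact"
python3 -m pendant '[0,0,0,0.01,0,0,0, 0,0,0,0.015,0,0,0]'|grep -E "tool|contact"
python3 -m pendant '[0,0,0,0.01,0,0,0, 0,0,0,0.015,0,0,0]'|grep -E "tool|contact"
```

```text
tool_pos: [0.6403, 0.0765, 0.1315]
contact_force: [-0.2, 1.1, -0.9]
tool_pos: [0.6404, 0.077, 0.1243]
contact_force: [-0.4, 0.8, -1.9]
tool_pos: [0.6407, 0.077, 0.1224]
contact_force: [-0.5, -0.6, -1.1]
tool_pos: [0.6406, 0.077, 0.1201]
contact_force: [0.0, -0.4, -2.1]
```

```bash
for i in 1; do
python3 -m pendant '[0,-0.005,0,0.008,0,0,0, 0,-0.005,0,0.014,0,0,0]'|grep -E "tool|contact"
python3 -m pendant '[0,0,0,0.007,0,0,0, 0,0,0,0.014,0,0,0]'|grep -E "tool|contact"; done
```

```text
tool_pos: [0.6397, 0.0771, 0.1179]
contact_force: [-0.4, -0.1, -1.6]
tool_pos: [0.6399, 0.077, 0.1158]
contact_force: [0.1, -0.7, -1.3]
```

```bash
python3 -m pendant '[0,0,0,0.005,0,0,0, 0,0,0,0.01,0,0,0]'|grep -E "tool|contact"
python3 -m pendant '[0,0,0,0.004,0,0,0, 0,0,0,0.008,0,0,0]'|grep -E "tool|contact"
python3 -m pendant '[0,0,0,0.003,0,0,0, 0,0,0,0.005,0,0,0]'|grep -E "tool|contact"
```

```text
tool_pos: [0.6399, 0.077, 0.1144]
contact_force: [-0.1, 0.1, -2.2]
tool_pos: [0.6399, 0.077, 0.1132]
contact_force: [-0.1, -0.3, -1.3]
tool_pos: [0.6399, 0.077, 0.1127]
contact_force: [-0.9, -0.0, 1.7]
```

```bash
python3 -m pendant '[0.3,0,0,0,0,0,0, 0.35,0,0,0,0,0,0, 0.4,0,0,0,0,0,0, 0.45,0,0,0,0,0,0]'|grep -E "tool|contact|opening"
python3 -m pendant '[0.5,0,0,-0.1,0,0,0, 0.5,0,0,-0.3,0,0,0, 0.5,0,0,-0.5,0,0,0, 0.3,-0.5,0,-0.6,0,0,0, 0,-0.9,-0.3,-0.6,0,0,0, 0,-0.95,-0.6,-0.6,0,0,0, 0,-0.95,-0.9,-0.6,0,0,0, 0,-0.95,-0.9,-0.6,0,0,0]'|grep -E "tool|contact|opening|clock"
python3 - <<'E'
from h import *
import itertools
s=r.snapshot("top");g=cv2.GaussianBlur(cv2.cvtColor(s["img"],cv2.COLOR_RGB2GRAY).astype(np.float32),(0,0),.6)
th=np.linspace(0,2*np.pi,180,endpoint=False)
def ring(c,rad,z):
    P=np.array([proj(s,[c[0]+rad*np.cos(a),c[1]+rad*np.sin(a),z]) for a in th],np.float32)
    return cv2.remap(g,P[:,:1],P[:,1:],cv2.INTER_LINEAR).ravel()
def best(c0,z,ri,ro):
    return max((float(np.abs(ring((c0[0]+dx,c0[1]+dy),ro,z)-ring((c0[0]+dx,c0[1]+dy),ri,z)).mean()),c0[0]+dx,c0[1]+dy) for dx,dy in itertools.product(np.arange(-.007,.0071,.0007),repeat=2))
print("lid",best((.639,.0775),.139,.0445,.0475),"knob",best((.639,.0775),.163,.0105,.0135));print("run lid",best((.6251,-.0712),.139,.0445,.0475),"knob",best((.6251,-.0712),.163,.0105,.0135))
sc=r.snapshot("scene");a=cv2.resize(sc["img"][175:285,225:335],(500,500),interpolation=cv2.INTER_CUBIC);b=cv2.resize(s["img"][160:270,205:310],(300,315),interpolation=cv2.INTER_CUBIC)
c=np.zeros((500,800,3),np.uint8);c[:,:500]=a;c[:315,500:]=b;cv2.imwrite("pics/e1.png",c[:,:,::-1])
E
```

```text
tool_pos: [0.64, 0.077, 0.1125]
contact_force: [1.3, -0.6, -0.4]
opening: 0.441
clock: 20.85
tool_pos: [0.5096, 0.2311, 0.2041]
contact_force: [-0.0, 0.7, -0.7]
opening: 0.069
lid (16.53704071044922, np.float64(0.6411), np.float64(0.0782)) knob (41.855403900146484, np.float64(0.6404), np.float64(0.0775))
run lid (17.46762466430664, np.float64(0.6251), np.float64(-0.0712)) knob (40.351417541503906, np.float64(0.6237), np.float64(-0.0712))
```

Run:
```python
from h import *
t=-.0915-np.radians(20)
print(rel([.5646,.1591,.2],R.from_matrix([[np.cos(t),np.sin(t),0],[np.sin(t),-np.cos(t),0],[0,0,-1]])),r.get_state()["q"].round(2))
```

```text
(array([0.405, 0.448, 0.023]), array([-0.003,  0.   ,  0.223])) [-0.55  0.6   0.07  1.78 -0.06  0.77 -2.11]
```

View pics/e1.png

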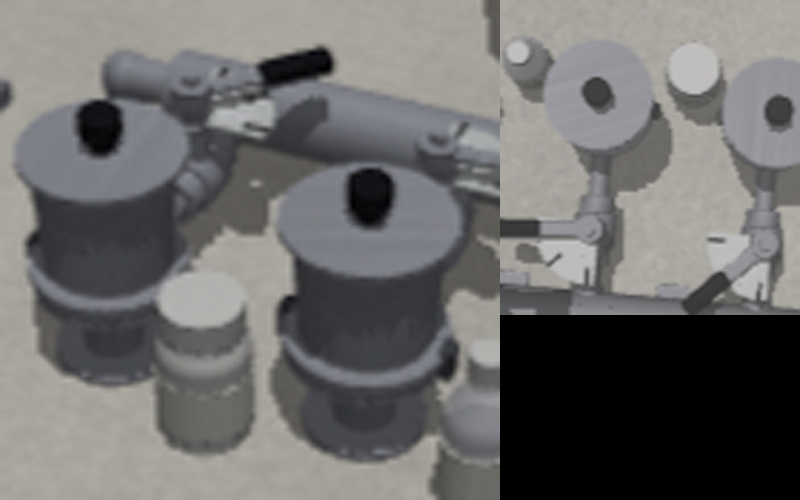

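The lid sits flat and level on the funnel, matching the running one: its flange is centred at (370,220) in the scene half, with the knob upright. Next is the funnel lever.

```bash
python3 -m pendant '[0,0.15,0.15,0,0,0,0.08, 0,0.3,0.3,0,0,0,0.16, 0,0.405,0.448,0,0,0,0.223, 0,0.405,0.448,0,0,0,0.223, 0,0.405,0.448,0,0,0,0.223]'|grep -E "tool|contact|opening|clock"
python3 - <<'E'
from h import *
t=-.0915-np.radians(20)
print(rel([.5646,.1591,.0685],R.from_matrix([[np.cos(t),np.sin(t),0],[np.sin(t),-np.cos(t),0],[0,0,-1]])),r.get_state()["q"].round(2))
E
```

```text
clock: 21.45
tool_pos: [0.5656, 0.1509, 0.2031]
contact_force: [-0.0, -0.6, -0.0]
opening: 0.004
(array([-0.03 , -0.046,  0.897]), array([ 0.   , -0.   , -0.006])) [-0.44  0.64  0.17  1.7  -0.14  0.81 -2.23]
```

```bash
python3 -m pendant '[0,-0.01,-0.046,0.2,0,0,0, 0,-0.01,-0.046,0.4,0,0,0, 0,-0.01,-0.046,0.6,0,0,0, 0,-0.01,-0.046,0.6,0,0,0, 0,-0.01,-0.046,0.75,0,0,0, 0,-0.01,-0.046,0.75,0,0,0]'|grep -E "tool|contact"
python3 -m pendant '[0,0,0,0.07,0,0,0, 0,0,0,0.14,0,0,0, 0,0,0,0.14,0,0,0]'|grep -E "tool|contact"
python3 - <<'E'
from h import *
st=r.get_state();t=-.0915
for th,x,y in((15,.0051,.0791),(30,-.0139,.0786),(38,-.0245,.0761),(45,-.0334,.0726)):
    print(th,rel([.5285+np.cos(t)*x-np.sin(t)*y,.0855+np.sin(t)*x+np.cos(t)*y,.0685])[0])
E
```

```text
tool_pos: [0.5654, 0.1599, 0.0895]
contact_force: [-0.4, 0.1, -1.3]
tool_pos: [0.5661, 0.1594, 0.0683]
contact_force: [-1.1, -0.1, 0.2]
15 [-0.165  0.047 -0.001]
30 [-0.282  0.094 -0.001]
38 [-0.343  0.134 -0.001]
45 [-0.39   0.177 -0.001]
```

Push slowly to about 35 degrees, then measure.

```bash
python3 -m pendant '[0,-0.04,0.01,0,0,0,0, 0,-0.08,0.02,0,0,0,0, 0,-0.12,0.035,0,0,0,0, 0,-0.165,0.047,0,0,0,0, 0,-0.205,0.062,0,0,0,0, 0,-0.245,0.078,0,0,0,0, 0,-0.282,0.094,0,0,0,0, 0,-0.312,0.114,0,0,0,0, 0,-0.312,0.114,0,0,0,0]'|grep -E "tool|contact"
cat > lev.py <<'E'
from h import *
def lev(n,P,name="top",step=0.5):
    s=r.snapshot(name);g=cv2.cvtColor(s["img"],cv2.COLOR_RGB2GRAY).astype(np.float32)
    def v(a,rho,off):
        a=np.radians(a)-.0915+np.pi/2;l=np.array([np.cos(a),np.sin(a)]);m=np.array([-l[1],l[0]])
        q=proj(s,[*(np.array(P)+rho*l+off*m),.112]).astype(np.float32);return cv2.remap(g,q[:1].reshape(1,1),q[1:].reshape(1,1),1)[0,0]
    best=min((np.mean([v(a,rho,o) for rho in np.arange(.048,.087,.004) for o in(-.004,0,.004)])-.5*np.mean([v(a,rho,o) for rho in np.arange(.048,.087,.004) for o in(-.012,.012)]),a) for a in np.arange(-5,95,step))
    print(n,name,best)
E
python3 - <<'E'
from lev import *
for c in("top","scene"): lev("fun",(.5288,.0865),c);lev("bare",(.543,.2362),c);lev("run",(.515,-.0625),c)
E
```

```text
tool_pos: [0.5157, 0.1646, 0.0689]
contact_force: [2.1, -0.3, 0.5]
fun top (np.float32(11.491783), np.float64(31.0))
bare top (np.float32(19.812065), np.float64(-2.0))
run top (np.float32(-6.248451), np.float64(43.0))
fun scene (np.float32(-3.4357834), np.float64(29.5))
bare scene (np.float32(4.8835278), np.float64(-2.5))
run scene (np.float32(-17.150024), np.float64(39.5))
```

```bash
python3 -m pendant '[0,-0.02,0.015,0,0,0,0, 0,-0.045,0.036,0,0,0,0, 0,-0.07,0.056,0,0,0,0, 0,-0.07,0.056,0,0,0,0, 0,-0.07,0.056,0,0,0,0]'|grep -E "tool|contact"
python3 -m pendant '[0,0.08,-0.02,0,0,0,0, 0,0.08,-0.02,-0.2,0,0,0, 0,0.08,-0.02,-0.5,0,0,0, 0,0.08,-0.02,-0.9,0,0,0, 0,0,-0.5,-0.9,0,0,0, 0,0,-0.95,-0.9,0,0,0, 0,0,-0.95,-0.9,0,0,0]'|grep -E "tool|contact"
python3 -m pendant '[0,0,-0.5,0,0,0,0, 0,0,-0.95,0,0,0,0, 0,0,-0.95,0,0,0,0]'|grep -E "tool|contact"
python3 - <<'E'
from lev import *
for c in("top","scene"): lev("fun",(.5288,.0865),c);lev("bare",(.543,.2362),c);lev("run",(.515,-.0625),c)
E
```

```text
tool_pos: [0.5034, 0.1611, 0.069]
contact_force: [1.7, 0.1, 0.1]
tool_pos: [0.5644, 0.2924, 0.2042]
contact_force: [0.9, 0.3, 0.3]
tool_pos: [0.6258, 0.4203, 0.2028]
contact_force: [0.9, -0.4, -0.5]
fun top (np.float32(-9.064484), np.float64(41.5))
bare top (np.float32(-13.677208), np.float64(-1.5))
run top (np.float32(-4.900131), np.float64(43.0))
fun scene (np.float32(-16.829378), np.float64(38.0))
bare scene (np.float32(2.1948404), np.float64(-5.0))
run scene (np.float32(-16.832844), np.float64(39.5))
```

Run:
```python
from h import *
s=r.snapshot("top");img=cv2.resize(s["img"],None,fx=4,fy=4,interpolation=cv2.INTER_CUBIC);g=cv2.cvtColor(img,cv2.COLOR_RGB2GRAY)
def meas(n,P,ang,th=66):
    a=np.radians(ang)-.0915+np.pi/2;q=proj(s,[P[0]+.065*np.cos(a),P[1]+.065*np.sin(a),.112])
    m=(g<th).astype(np.uint8);k,l,st,c=cv2.connectedComponentsWithStats(m)
    U=(q+.5)*4-.5;u,v=U.astype(int);w=l[v-6:v+7,u-6:u+7];i=np.bincount(w[w>0]).argmax()
    vv,uu=np.nonzero(l==i);pts=np.array([ray(s,(x+.5)/4-.5,(y+.5)/4-.5,.112)[:2] for x,y in zip(uu,vv)])
    c=pts.mean(0);e=np.linalg.svd(pts-c,full_matrices=False)[2][0];d=c-P
    if e@d<0:e=-e
    f=lambda e:np.degrees(np.arctan2(e[1],e[0])-np.pi/2)
    ext=np.ptp((pts-c)@e),np.ptp((pts-c)@[-e[1],e[0]])
    print(n,"grip axis world",f(e).round(1),"via pivot",f(d).round(1),"centre",c.round(4),np.round(ext,4),"pivot est",(c-.065*e).round(4))
meas("fun",(.5288,.0865),41.5);meas("bare",(.543,.2362),-1.5);meas("run",(.515,-.0625),43)
```

```text
fun grip axis world 39.8 via pivot 37.2 centre [0.4885 0.1397] [0.044  0.0177] pivot est [0.5301 0.0897]
bare grip axis world -6.8 via pivot -6.1 centre [0.5502 0.3027] [0.0444 0.0155] pivot est [0.5425 0.2382]
run grip axis world 40.7 via pivot 38.7 centre [ 0.4732 -0.0103] [0.0437 0.0175] pivot est [ 0.5156 -0.0595]
```

```bash
python3 -c "
from plant import r
print(r.finish_job())"
```

```text
the job is handed in; nothing more can be done
None
```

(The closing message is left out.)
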